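# Bolt back, jars through the flap, bolt home

## Robot

A 6-joint arm with a two-finger parallel gripper is mounted at the origin on the work surface. World frame = base frame: x ahead of the robot, y to its left, z up, the work surface at z = 0. Lengths are in m, angles in degrees, forces in N, time in s.
With the tool pointing down it reaches from about 0.35 to 0.875 m from the base axis. Payload 4.2 kg.
Tool frame: the origin (TCP) lies midway between the tips of the shut fingers; the grasp point (between the pads) lies 19 mm behind it; z points along the fingers, y is the line along which they close (so a half turn about z gives the same grasp; the last joint's range is limited). The gripper opens to 87 mm and grips with 3 to 60 N. Pads are 19 mm wide; open, the fingers measure 117 mm over their backs; the gripper's body (75 mm by 190 mm) begins 51 mm behind the grasp point.
Start: joints at [79.274, 22.042, 0.453, 0, -68.411, -14.817], TCP at [0.269, 0.564, 0.223] pointing down, gripper open.
Joint ranges: [-179.83, 179.83], [-69.29, 118.12], [-61.27, 80.66], [-181.25, 117.63], [-171.15, -9.14], [-177.46, 177.46]. Speed limits (degrees/s): [159.86, 159.86, 180, 180, 180, 180].

## Interface

Orientations are given as [roll, pitch, yaw] about the fixed x, y, z axes, in that order (R = Rz(yaw) Ry(pitch) Rx(roll)).
In Python, from workcell import env gives the robot as it stands. The module is installed in compiled form; this text tells all that it offers. Calls block until the motion is done:
- env.goto(position, orientation): joint-space move of the TCP to a pose.
- env.move_straight(position, rotation=None, rate=0.15, force_limit=None): straight line of the TCP; rotation=None keeps the orientation; rate is the mean speed in m/s. With force_limit (N) it stops when the force on the tool has changed by that much, and returns True; else False.
- env.set_joints(angles): joint-space move.
- env.gripper_to(opening, grasp_force=None): opening from 0.0 (shut) to 1.0 (fully open); grasp_force is the grip in N (None keeps the last); returns when the fingers have stopped.
- env.dwell(seconds).
- env.inverse_kinematics(position, orientation): joint angles nearest the present ones, or None.
- env.read_state(): the state.
- env.grab_frame(name): name is "scene" or "side" or "wrist"; returns a dict with "image" (384x512x3 uint8, blue, green, red), "fx", "fy", "cx", "cy" (pixels), "position" and "orientation" of the camera in the world. Camera axes: x right, y up, looking along -z (the intrinsics and any distortion apply to the point x, -y, -z); pixel columns grow to the right and rows downward; lengths in m; the calibration is good to about 2 mm. The wrist camera is an equidistant fisheye: a pixel r from the principal point sees the ray r / f radians off the axis. A picture is of the moment at which its call begins. There is no depth.
A pose or a line that the arm cannot do raises env.Unreachable and nothing moves.
- env.close_job(): hands the job in; it is judged then, once.
Trained networks look in a picture, given as the dict that the camera call returned (one of the last four; its "shot" number tells which), for a name from the list of things; names that differ only in an ending like _2 or _b are one class to them, and where a whole thing is asked for, a point or a joint stands for the part that bears it (a point fixed in the world has none). Each returns a list of dicts, best first, with "score" (0 to 1); they miss things now and then, are a little off and sometimes report something else, mostly with a low value. They report only what shows in the picture. A call takes as long as a camera call.
- env.search_frame(picture, thing): "xyz" ([x, y, z] in m, in world coordinates, good to about 4 mm: the middle of the surface that is visible of it).
- env.trace(picture, thing): "mask" (384x512 bool, what is visible of it).
The state is a dict: "clock": time; "joint_positions": joint angles; "qvel": joint speeds; "joint_torque": joint torques, N m; "position": TCP position; "tool_rot": TCP orientation; "force": force on the tool from outside, world axes, zero at the start; "wrist_torque": the same for the moment, N m; "opening": opening from 0.0 (shut) to 1.0 (fully open); "finger_force": force on a finger pad.
Only numpy, scipy, OpenCV 4.12 (cv2) and the standard library are available. Lean on these libraries where they do the work, as an engineer would, in place of code of your own. Each camera call takes 0.05 s, during which the arm holds its last target. There are 200 camera calls.

## Task

Clear the examined specimen jars from the bench into the locked discard chest: take the hooked rod from its cradle and with it slide the bolt on the chest's top right back (away from you), then push every jar, upright in the gripper, down through the sprung flap, letting go only once the jar is well into the mouth - never drop it from above. When all the jars are inside and the flap has closed, use the rod to pull the bolt fully home again and lay the rod back in its cradle as it lay. Touch the bolt with nothing but the rod, and leave the other things on the bench where they are.

Things in the scene. Friction and masses are not known exactly. Their poses are not given: they have to be found in the camera images.
- chest: Fixed white discard chest on the bench, 360 long (its x, pointing away from the robot, up to 0.15 rad askew) x 142 wide (y) x 180 mm high; origin at the centre of its underside, z up. Its top is clear behind the mouth. In the near end of the top is a square mouth 62 x 62 mm; below it a slippery slope leads the jars on into the chest by themselves.
- mouth (a point): Centre of the chest's mouth, level with its top face (180 mm above the bench, 130 mm towards the robot from the chest's centre). Axes as the chest's. Two staples over the bolt, at chest x = -35 and +50 mm, reach 198 mm above the bench.
- flap (a joint): Aluminium flap 59 x 57 mm that closes the mouth, 8 mm below the chest's top. It is hinged along the mouth's edge nearest the robot and swings down into the chest: 0 closed, 1.4 rad hanging open. A weak spring closes it by itself (about 0.6 N on its middle starts it); a jar's weight, 1.3 N, slides down past it once the jar is let go well into the mouth.
- bolt (a joint): Flat steel bolt on the chest's top, sliding along chest x with 2 N friction: 0 = home (near end bars the mouth; may start 15 mm short), 0.08 m = right back, away from the robot. Its handle is an upright plate at its far end, 60 wide (y), 6 thick (x), centred at chest x = 152 mm + joint value, y = 0, from the bolt (upper face 191 mm above the bench) up to 232; push or pull it.
- rod_grip (a point): Balance point and best grip of the loose hooked rod (0.26 kg): a grey square handle 22 x 22 mm, 130 mm long (this point is 22 mm ahead of its middle), then a straight steel shaft 10 mm thick that ends in a prong bent down 55 mm. x runs along the rod towards the prong, z is up when the prong points down.
- rod_tip (a point): Lower end of the rod's prong (10 mm thick, round): 278 mm ahead of rod_grip along the rod's x and 55 mm below it.
- cradle: Fixed black cradle of the rod: base 260 x 70 x 8 mm, two notched supports 12 mm thick: 45 mm behind its origin (flared notch for the handle, 27 mm wide at its floor, 54 mm at its mouth) and 150 mm ahead (V for the shaft); notch mouths about 86 and 92 mm above the bench. Origin on the bench below the middle of the racked handle; x ahead along the rod, z up.
- cradle_rest (a point): Where rod_grip is when the rod lies in its cradle, prong down and pointing along the cradle's x: 75 mm above the bench. Axes as the cradle's.
- jar0_c (a point): Centre (half-way up) of a loose round specimen jar, 44 mm in diameter, 72 mm tall, 0.13 kg, heaviest at its base, clear with a white screw cap of the same diameter, standing upright on the bench. z up along the jar. Two to four of these jars are present.
- jar1_c (a point): Centre (half-way up) of a loose round specimen jar, 44 mm in diameter, 72 mm tall, 0.13 kg, heaviest at its base, clear with a white screw cap of the same diameter, standing upright on the bench. z up along the jar. Two to four of these jars are present.
- jar2_c (a point): Centre (half-way up) of a loose round specimen jar, 44 mm in diameter, 72 mm tall, 0.13 kg, heaviest at its base, clear with a white screw cap of the same diameter, standing upright on the bench. z up along the jar. Two to four of these jars are present.
- jar3_c (a point): Centre (half-way up) of a loose round specimen jar, 44 mm in diameter, 72 mm tall, 0.13 kg, heaviest at its base, clear with a white screw cap of the same diameter, standing upright on the bench. z up along the jar. Two to four of these jars are present.
- slide_box: Flat wooden slide box 85 x 30 x 18 mm among the jars; leave it. Origin at the centre of its underside.
- petri: Flat glass dish 90 mm across, 16 mm high; leave it. Origin at the centre of its underside.
- beaker: Glass beaker 68 mm across, 85 mm high; leave it. Origin at the centre of its underside.
- wash_bottle: White bottle 60 mm across, 130 mm high; leave it. Origin at the centre of its underside.
- marker: Black pen 120 mm long, 14 mm thick, lying; leave it.
- stain_bottle: Small amber bottle 44 mm across, 80 mm high, with a paper label; leave it. Origin at the centre of its underside.
- coverslip_box: Small grey box 50 x 50 x 22 mm; leave it. Origin at the centre of its underside.

How it is judged (in metres and radians):
On the way, in this order (a step that is already met when the one before it is completed fails the run):
1. the bolt has been drawn right back (value of joint bolt above 0.07 m), for 0.2 s.
2. every jar is inside the chest and the flap has closed, the bolt still back (x of jar0_c in the frame of chest between -0.175 and 0.175 m and y of jar0_c in the frame of chest between -0.068 and 0.068 m and z of each of jar0_c, jar1_c, jar2_c, jar3_c in the frame of chest below 0.14 m and x of jar1_c in the frame of chest between -0.175 and 0.175 m and y of jar1_c in the frame of chest between -0.068 and 0.068 m and x of jar2_c in the frame of chest between -0.175 and 0.175 m and y of jar2_c in the frame of chest between -0.068 and 0.068 m and x of jar3_c in the frame of chest between -0.175 and 0.175 m and y of jar3_c in the frame of chest between -0.068 and 0.068 m and value of joint flap below 0.15 rad and value of joint bolt above 0.055 m), for 0.2 s.
3. the bolt is fully home again (value of joint bolt below 0.01 m), for 0.2 s.
At the end, for the whole second after the job is handed in: Every jar present is inside the chest below the flap; the flap is closed (within 0.15 rad) and the bolt home (within 10 mm); the rod rests in its cradle, prong down and pointing away, within 30 mm and 0.15 rad of where it lay (roll or pitch under 0.3 rad) (x of jar0_c in the frame of chest between -0.175 and 0.175 m and y of jar0_c in the frame of chest between -0.068 and 0.068 m and z of each of jar0_c, jar1_c, jar2_c, jar3_c in the frame of chest below 0.14 m and x of jar1_c in the frame of chest between -0.175 and 0.175 m and y of jar1_c in the frame of chest between -0.068 and 0.068 m and x of jar2_c in the frame of chest between -0.175 and 0.175 m and y of jar2_c in the frame of chest between -0.068 and 0.068 m and x of jar3_c in the frame of chest between -0.175 and 0.175 m and y of jar3_c in the frame of chest between -0.068 and 0.068 m and value of joint flap below 0.15 rad and value of joint bolt below 0.01 m and distance between rod_grip and cradle_rest below 0.03 m and angle between the x axis of rod_grip and the x axis of cradle, either way round below 0.15 rad and angle between rod_grip's own z axis and vertical below 0.3 rad and linear speed of rod below 0.03 m/s); the robot touches nothing.
It fails at once if the bolt is worked with the gripper or arm instead of the rod (contact force between any of the fingers, the arm and bolt above 1 N).
It fails at once if the bolt is pushed with a jar (contact force between any of jar0, jar1, jar2, jar3 and bolt above 4 N).
It fails at once if a jar is let go above the chest's top, before it is at least 12 mm into the mouth ((height (world z) of jar0_c above 0.204 m and contact force between the fingers and jar0 below 0.02 N) or (height (world z) of jar1_c above 0.204 m and contact force between the fingers and jar1 below 0.02 N) or (height (world z) of jar2_c above 0.204 m and contact force between the fingers and jar2 below 0.02 N) or (height (world z) of jar3_c above 0.204 m and contact force between the fingers and jar3 below 0.02 N)).
It fails at once if one of the other things on the bench is moved by more than 60 mm (distance of any of slide_box, petri, beaker, wash_bottle, marker, stain_bottle, coverslip_box from where it was at the start of the episode above 0.06 m).
It fails at once if one of the other upright things is knocked over (angle between any of slide_box, petri, beaker, wash_bottle, stain_bottle, coverslip_box's own z axis and vertical above 0.6 rad).
Of jar0, jar1, jar2, jar3 only 2 to 4 are there at a start; the rules pass over those that are not, and their reading is None.
At some moment in a run one of jar0, jar1, jar2, jar3 may be knocked a few centimetres aside while the robot is not near it.
It also fails if it takes over 210 s, if anything falls off the work surface, if the arm or the gripper's body presses on something with over 40 N, if the wrist force passes 120 N, or if a joint passes its speed limit or range.

## Working session

There is one attempt and no reset: what is moved stays moved. The work goes in short steps, each a Python script; the robot and the scene stay as the last script left them, time stands still between calls to the robot, and variables do not carry over. Pictures are saved under pics/ and viewed, at most 14 in all, crops included, and the job is handed in when it is done.

```bash
mkdir -p pics; ls; python3 - <<'E'
from workcell import env
import cv2,numpy as np
for n in ("scene","side"):
    p=env.grab_frame(n); cv2.imwrite(f"pics/{n}0.png",p["image"])
    print(n,p["position"],p["orientation"],p["fx"],p["cx"],p["cy"],[k for k in p])
    for t in ["chest","bolt","flap","rod_grip","cradle","jar0_c","slide_box","petri","beaker","wash_bottle","marker","stain_bottle","coverslip_box"]:
        r=env.search_frame(p,t); print(t,[(np.round(d["xyz"],3).tolist(),round(d["score"],2)) for d in r[:5]])
print(env.read_state())
E
```

```text
pics
scene [ 1.16090154 -0.1967321   1.24538752] [28.964343   -0.29140759 72.64512981] 466.71998617489226 258.6450202918023 193.8007794134053 ['image', 'fx', 'fy', 'cx', 'cy', 'position', 'orientation', 'shot']
chest [([0.724, 0.006, 0.181], 0.71), ([0.715, 0.009, 0.19], 0.3)]
bolt [([0.715, 0.011, 0.189], 0.96)]
flap [([0.545, 0.018, 0.172], 0.71), ([0.67, -0.435, 0.073], 0.58), ([0.49, -0.296, 0.016], 0.5)]
rod_grip [([0.461, 0.296, 0.084], 0.8)]
cradle [([0.474, 0.285, 0.007], 0.68), ([0.459, 0.298, 0.083], 0.67)]
jar0_c [([0.574, -0.257, 0.075], 0.62)]
slide_box [([0.488, -0.298, 0.018], 0.84)]
petri [([0.703, -0.318, 0.015], 0.85)]
beaker [([0.498, 0.432, 0.055], 0.92)]
wash_bottle [([0.625, 0.421, 0.081], 0.9)]
marker [([0.716, 0.012, 0.192], 0.42)]
stain_bottle [([0.669, -0.432, 0.073], 0.83)]
coverslip_box [([0.391, -0.106, 0.024], 0.87), ([0.466, 0.296, 0.084], 0.52)]
side [ 0.40133431 -0.82262668  0.66574231] [58.06119886 -0.53652715 -9.43026981] 347.3582530766655 253.50679577608474 188.65961241129878 ['image', 'fx', 'fy', 'cx', 'cy', 'position', 'orientation', 'shot']
ches
[... 669 characters left out ...]
5], 0.32)]
{'clock': 1.4, 'joint_positions': array([ 7.92761260e+01,  2.20410023e+01,  4.52397159e-01, -9.80349741e-04,
       -6.84101064e+01, -1.48170093e+01]), 'qvel': array([-0.06152706,  0.03047188, -0.02878394, -0.00066077, -0.00900354,
        0.01420569]), 'joint_torque': array([ 8.67213530e-04, -3.90469015e+01,  1.87618428e+01,  4.22425300e+00,
        1.54365879e-02, -3.38407710e-05]), 'position': array([0.26943271, 0.56392021, 0.22255311]), 'tool_rot': array([-1.79998988e+02,  1.21076581e-03, -2.55412439e+01]), 'force': array([-0.16630852,  0.44370292,  0.17443123]), 'wrist_torque': array([-0.03248706, -0.02162874,  0.00375047]), 'finger_force': 0.0, 'opening': 1.0021011912204412}
```

View pics/scene0.png

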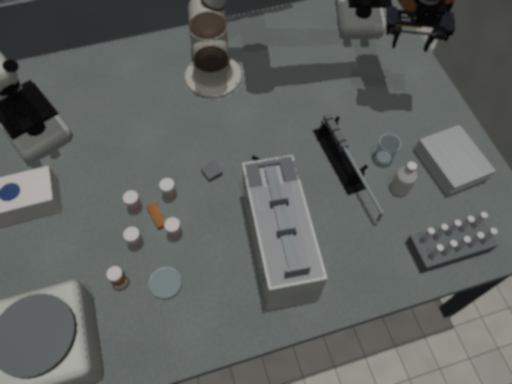

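View pics/side0.png

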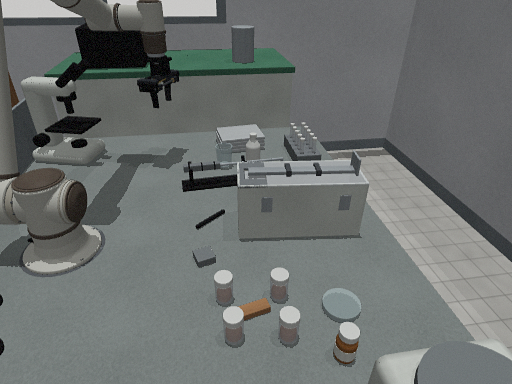

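Scene: jars with caps at about px (132,199), (167,187), (132,237), (173,227), with the slide box between them. The amber bottle is at (117,276), the chest mouth at (270,180), and the rod runs from (328,122) to (378,215). Next I'll take wrist views to refine these positions.

```bash
cat > h.py <<'E'
from workcell import env
import cv2,numpy as np
from scipy.spatial.transform import Rotation as R
def rot(o): return R.from_euler("xyz",o,degrees=True)
def ray(p,u,v,wrist=False):
    x=(u-p["cx"])/p["fx"]; y=(v-p["cy"])/p["fy"]
    if wrist:
        r=np.hypot(x,y); s=np.sin(r)/r if r>1e-9 else 1; d=np.array([x*s,-y*s,-np.cos(r)])
    else: d=np.array([x,-y,-1.])
    return rot(p["orientation"]).apply(d)
def bp(p,u,v,z,wrist=False):
    d=ray(p,u,v,wrist); c=np.array(p["position"]); return c+d*(z-c[2])/d[2]
def proj(p,X,wrist=False):
    q=rot(p["orientation"]).inv().apply(np.array(X)-p["position"]); x,y,z=q.T if q.ndim>1 else q
    y=-y;z=-z
    r=np.hypot(x,y); s=np.arctan2(r,z)/np.maximum(r,1e-9) if wrist else 1/z
    return np.stack([p["cx"]+p["fx"]*x*s,p["cy"]+p["fy"]*y*s],-1)
def rect(p,cx,cy,z,half=0.2,res=0.001):
    """top-down map of the wrist picture on plane z; column=-y, row=-x"""
    n=int(half/res); g=np.arange(-n,n)*res
    X=np.stack([np.repeat(cx-g[:,None],2*n,1),np.repeat(cy-g[None],2*n,0),np.full((2*n,2*n),z)],-1)
    uv=proj(p,X.reshape(-1,3),True).reshape(2*n,2*n,2).astype(np.float32)
    return cv2.remap(p["image"],uv[...,0],uv[...,1],cv2.INTER_LINEAR)
E
python3 - <<'E'
from h import *
p=env.grab_frame("scene")
for u,v in[(132,194),(167,182),(132,232),(173,222)]: print(bp(p,u,v,.072).round(3))
print("rod",bp(p,328,122,.086).round(3),bp(p,378,212,.08).round(3))
for nm,q in(("A",[.45,.12,.5]),("B",[.42,-.2,.45])):
    env.goto(q,[180,0,0]); env.dwell(.3)
    p=env.grab_frame("wrist"); print(p["position"],p["orientation"],p["fx"],p["cx"],p["cy"])
    np.save(f"w{nm}.npy",p,allow_pickle=True)
    cv2.imwrite(f"pics/w{nm}.png",p["image"])
    for t in ["chest","bolt","flap","rod_grip","rod_tip","cradle","jar0_c","slide_box","stain_bottle"]:
        r=env.search_frame(p,t); print(t,[(np.round(d["xyz"],3).tolist(),round(d["score"],2)) for d in r[:5]])
E
```

```text
[ 0.436 -0.345  0.072]
[ 0.426 -0.24   0.072]
[ 0.554 -0.365  0.072]
[ 0.558 -0.251  0.072]
rod [0.371 0.282 0.086] [0.701 0.303 0.08 ]
[0.52526779 0.12129743 0.6621612 ] [-1.58768330e+01 -7.11456656e-02 -8.99461757e+01] 297.3186396354542 256.5557593654435 193.97199345709944
chest [([0.607, 0.03, 0.178], 0.72)]
bolt [([0.607, 0.021, 0.196], 0.86)]
flap [([0.545, 0.042, 0.17], 0.81)]
rod_grip [([0.451, 0.292, 0.081], 0.89), ([0.488, -0.296, 0.02], 0.38)]
rod_tip [([0.456, 0.295, 0.083], 0.6)]
cradle [([0.479, 0.277, 0.007], 0.67)]
jar0_c [([0.558, -0.245, 0.069], 0.55)]
slide_box [([0.491, -0.294, 0.018], 0.98)]
stain_bottle [([0.654, -0.417, 0.052], 0.64), ([0.612, 0.42, 0.085], 0.57)]
[ 0.49545931 -0.198437    0.61255601] [-1.58387274e+01 -5.00875154e-02 -8.98982579e+01] 297.3186396354542 256.5557593654435 193.97199345709944
chest [([0.592, -0.008, 0.176], 0.55), ([0.43, -0.248, 0.069], 0.47)]
bolt [([0.595, 0.022, 0.193], 0.65), ([0.551, -0.365, 0.075], 0.56)]
flap [([0.542, 0.016, 0.168], 0.79)]
rod_grip [([0.444, 0.291, 0.081], 0.74)]
rod_tip [([0.448, 0.292, 0.083], 0.95)]
cradle [([0.458, 0.285, 0.003], 0.6)]
jar0_c [([0.56, -0.255, 0.068], 0.78)]
slide_box [([0.489, -0.297, 0.019], 0.79)]
stain_bottle [([0.654, -0.425, 0.074], 0.68)]
```

```bash
python3 - <<'E'
from h import *
p=np.load("wA.npy",allow_pickle=True).item()
a=rect(p,.62,.12,.18,.24,.00085)[:, :]
b=rect(p,.5,.28,.082,.24,.00085)
cv2.imwrite("pics/rA.png",a); cv2.imwrite("pics/rB.png",b); print(a.shape)
cv2.imwrite("pics/r2.png",np.hstack([cv2.resize(a[:, 120:520],(0,0),fx=1,fy=1),b[:,60:460]])[:600,:800])
p=np.load("wB.npy",allow_pickle=True).item()
c=rect(p,.5,-.3,.072,.15,.0005); cv2.imwrite("pics/rC.png",c)
E
```

```text
(564, 564, 3)
```

View pics/r2.png

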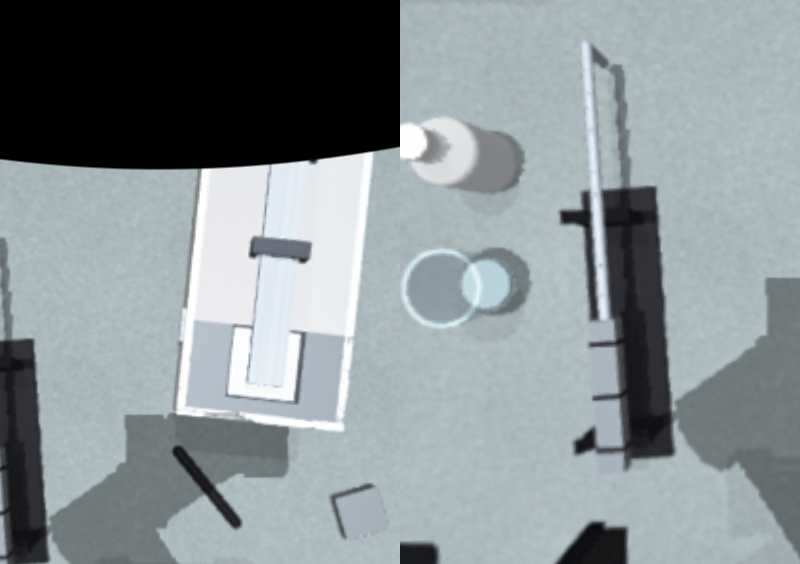

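View pics/rC.png

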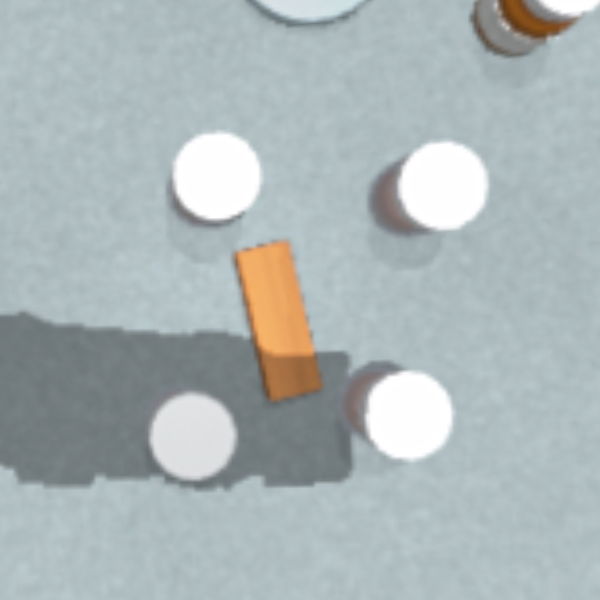

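The rectified views show the chest's near-edge corners at (177,412) and (343,430), and the mouth frame centred near (265,365). The rod handle runs (612,468)→(600,320), with the shaft end at (586,42). The jar caps are at (217,176), (443,186), (193,436) and (408,415). I'll hover over the rod and refine its position.

```bash
python3 - <<'E'
from h import *
env.goto([.427,.294,.25],[180,0,3.4]); env.dwell(.3)
p=env.grab_frame("wrist"); np.save("wR.npy",p,allow_pickle=True)
c=rect(p,.5,.295,.086,.23,.0008); 
r=env.trace(p,"rod_grip"); print([x["score"] for x in r])
m=r[0]["mask"]; q=dict(p); q["image"]=(m*255).astype(np.uint8)
d=rect(q,.5,.295,.086,.23,.0008)
for row in range(0,575,35):
    k=np.where(d[row]>128)[0]
    if len(k): print("x %.3f"%(.5+(287-row)*.0008),"y %.4f..%.4f"%(.295+(287-k[-1])*.0008,.295+(287-k[0])*.0008))
cv2.imwrite("pics/rod.png",c[:, 120:460])
E
```

```text
[0.97]
x 0.618 y 0.3038..0.3118
x 0.590 y 0.3006..0.3102
x 0.562 y 0.2998..0.3070
x 0.534 y 0.2966..0.3062
x 0.506 y 0.2950..0.3038
x 0.478 y 0.2934..0.3022
x 0.450 y 0.2846..0.3070
x 0.422 y 0.2830..0.3046
x 0.394 y 0.2814..0.3022
x 0.366 y 0.2790..0.3006
x 0.338 y 0.2966..0.2982
```

View pics/rod.png

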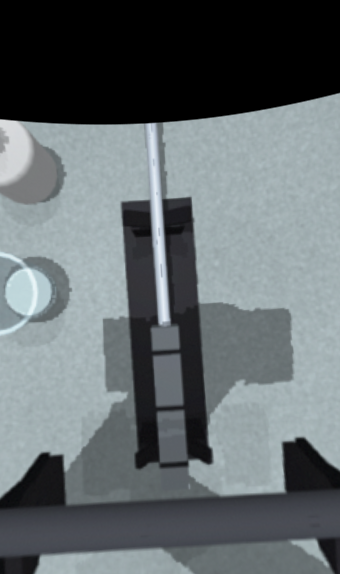

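```bash
cat >> h.py <<'E'
YC=-6.1; CC=np.array([.681,.0176])
def chest(x,y=0.): 
    a=np.radians(YC); return CC+np.array([np.cos(a)*x-np.sin(a)*y,np.sin(a)*x+np.cos(a)*y])
def tiptcp(x,tz,y=0.): # TCP position with the rod tip at chest x,y and height tz
    return [*chest(x-.278,y),tz+.055-.019]
G=[.426,.294,.056]; GY=4.0
def st(): 
    s=env.read_state(); print("t%.1f"%s["clock"],s["position"].round(4),s["tool_rot"].round(2),s["force"].round(2),"op %.3f"%s["opening"],"ff %.1f"%s["finger_force"])
E
python3 - <<'E'
from h import *
env.goto([*G[:2],.15],[180,0,GY]); env.gripper_to(.7)
print(env.move_straight(G,rate=.08,force_limit=15)); st()
env.gripper_to(0,40); st()
env.move_straight([*G[:2],.30],rate=.12); st()
q=tiptcp(.12,.30); env.goto(q,[180,0,YC]); env.dwell(.3); st()
p=env.grab_frame("scene"); cv2.imwrite("pics/s1.png",cv2.resize(p["image"][100:324,170:420],None,fx=2.5,fy=2.5,interpolation=cv2.INTER_CUBIC))
t=np.array([*chest(.12),.30]); print("tip proj",((proj(p,t)-[170,100])*2.5).round(0))
h=[np.array([*chest(.152+dx,dy),z]) for dx,dy,z in[(0,-.03,.232),(0,.03,.232),(.0,.03,.191),(.0,-.03,.191)]]
print("handle proj",((proj(p,h)-[170,100])*2.5).round(0).tolist())
E
```

```text
False
t11.2 [0.4263 0.2944 0.0565] [-1.7995e+02 -5.0000e-02  4.0100e+00] [ 0.03 -0.43  0.01] op 0.694 ff 0.0
t11.9 [0.426 0.294 0.056] [180.     0.     3.99] [-0.13  0.11 -0.39] op 0.248 ff 40.0
t14.1 [0.4258 0.2938 0.2994] [1.7995e+02 6.0000e-02 4.0000e+00] [ 0.02 -0.44 -1.61] op 0.249 ff 40.0
t15.5 [0.5238 0.0353 0.3359] [ 1.80e+02  1.00e-02 -6.01e+00] [-0.53  0.14 -2.9 ] op 0.250 ff 40.0
tip proj [313. 353.]
handle proj [[284.0, 421.0], [347.0, 408.0], [343.0, 424.0], [281.0, 436.0]]
```

View pics/s1.png

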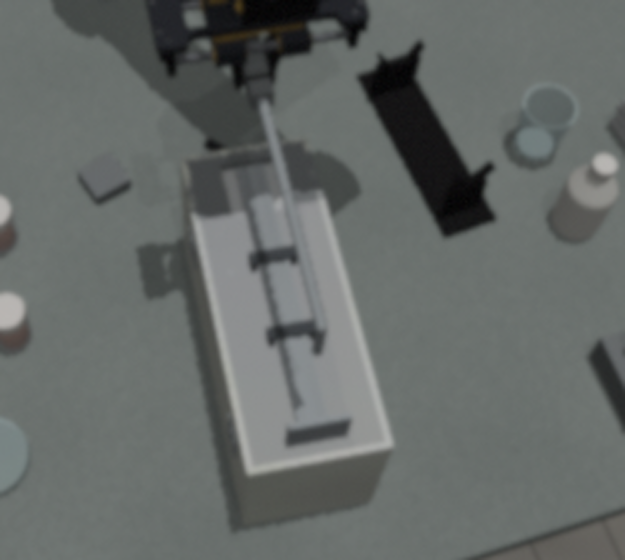

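The prong tip is at (318,350), close to its predicted (313,353). The bolt handle sits about 12 mm past its home position. Now I'll push the bolt back.

```bash
python3 - <<'E'
from h import *
print(env.move_straight(tiptcp(.12,.204),rate=.08,force_limit=8)); st()
print(env.move_straight(tiptcp(.217,.204),rate=.06)); st()
print(env.move_straight(tiptcp(.229,.204),rate=.03,force_limit=10)); st()
env.dwell(.4); st()
env.move_straight(tiptcp(.205,.204),rate=.06)
env.move_straight(tiptcp(.19,.30),rate=.1); st()
p=env.grab_frame("scene"); cv2.imwrite("pics/s2.png",cv2.resize(p["image"][150:324,220:420],None,fx=3,fy=3,interpolation=cv2.INTER_CUBIC))
for j in (.07,.08):
    h=[np.array([*chest(.152+j,dy),.232]) for dy in(-.03,.03)]
    print("handle proj",((proj(p,h)-[220,150])*3).round(0).tolist())
E
```

```text
False
t16.9 [0.5243 0.0345 0.2406] [-1.7997e+02 -8.0000e-02 -6.1000e+00] [-0.16  0.45 -2.69] op 0.249 ff 40.0
False
t18.6 [0.6205 0.0241 0.2403] [-1.7999e+02 -6.0000e-02 -6.0900e+00] [-0.48 -0.3  -2.6 ] op 0.247 ff 40.0
True
t19.0 [0.6261 0.0231 0.2379] [179.93   0.53  -6.13] [-0.16  0.31 -1.96] op 0.245 ff 40.0
t19.4 [0.6248 0.023  0.2373] [179.89   0.67  -6.12] [ 0.48  0.5  -3.6 ] op 0.251 ff 40.0
t20.9 [0.5932 0.0269 0.335 ] [179.87   0.78  -6.13] [-0.14  0.54 -2.85] op 0.252 ff 40.0
handle proj [[211.0, 443.0], [290.0, 428.0]]
handle proj [[214.0, 457.0], [294.0, 441.0]]
```

View pics/s2.png

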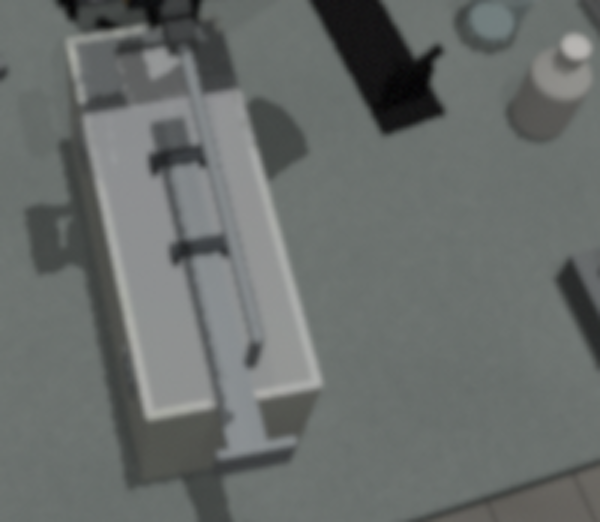

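The handle top is at (217,457)–(297,440), so the bolt is right back. Next I'll rack the rod.

```bash
cat >> h.py <<'E'
def rack():
    s=env.read_state()["position"]; env.move_straight([*s[:2],max(.335,s[2])],rotation=[180,0,YC])
    env.goto([*G[:2],.25],[180,0,GY]); env.dwell(.2)
    env.move_straight([*G[:2],.075],rotation=[180,0,GY],rate=.1)
    print("hit",env.move_straight([G[0],G[1],G[2]+.0005],rate=.03,force_limit=12)); st()
    env.gripper_to(.5); env.dwell(.3); env.gripper_to(.8)
    env.move_straight([*G[:2],.25],rate=.12)
E
python3 - <<'E'
from h import *
rack()
env.goto([.42,-.2,.45],[180,0,0]); env.dwell(.2)
p=env.grab_frame("wrist"); c=rect(p,.5,-.3,.072,.15,.0005)
d=rect(p,.52,.29,.08,.2,.0008)[:,150:350]
cv2.imwrite("pics/v3.png",np.hstack([c[:500],d]))
r=env.trace(p,"jar0_c"); print([(round(x["score"],2),x["mask"].sum()) for x in r])
E
```

```text
hit False
t25.4 [0.4261 0.2941 0.0564] [-1.7999e+02 -1.0000e-02  4.0000e+00] [ 0.   -0.39 -2.25] op 0.248 ff 40.0
[(0.64, np.int64(620)), (0.6, np.int64(482))]
```

View pics/v3.png

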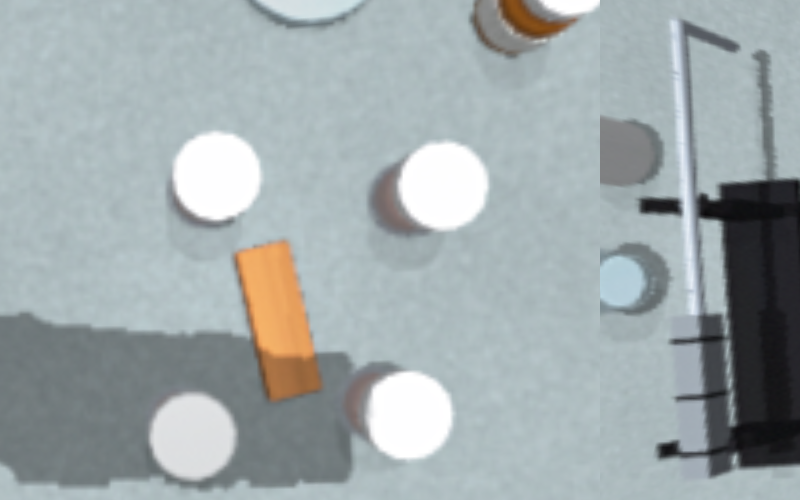

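Rod is back in its notches (shaft at (683,20)→(695,310)), and the jars haven't moved. Starting the first jar, at (217,176).

```bash
cat >> h.py <<'E'
M=chest(-.130)
def jars():
    env.goto([.42,-.2,.45],[180,0,0]); env.dwell(.2)
    p=env.grab_frame("wrist"); c=rect(p,.5,-.3,.072,.22,.0005)
    g=cv2.medianBlur(cv2.cvtColor(c,cv2.COLOR_BGR2GRAY),5)
    r=cv2.HoughCircles(g,cv2.HOUGH_GRADIENT_ALT,1,60,param1=120,param2=.8,minRadius=40,maxRadius=48)
    out=[] if r is None else [(.5+(440-v)*.0005,-.3+(440-u)*.0005,rr) for u,v,rr in r[0]]
    print("caps",np.round(out,4).tolist(), "net",[(np.round(d["xyz"],3).tolist(),round(d["score"],2)) for d in env.search_frame(p,"jar0_c")])
    return out,p
def pick(x,y,yaw=0):
    env.gripper_to(.85); env.goto([x,y,.15],[180,0,yaw]); env.dwell(.1)
    h=env.move_straight([x,y,.036],rotation=[180,0,yaw],rate=.1,force_limit=6)
    env.gripper_to(0,20); print("pick hit",h); st()
    env.move_straight([x,y,.32],rate=.18); st()
def insert():
    env.goto([*M,.32],[180,0,YC]); env.dwell(.2)
    env.move_straight([*M,.225],rotation=[180,0,YC],rate=.12)
    h=env.move_straight([*M,.186],rate=.04,force_limit=9); print("insert hit",h); st()
    return h
def release():
    assert env.read_state()["position"][2]<.196
    env.gripper_to(.62); env.dwell(.5); st()
    env.move_straight([*M,.30],rate=.15)
E
python3 - <<'E'
from h import *
o,p=jars()
t=min(o,key=lambda a:np.hypot(a[0]-.562,a[1]+.2585)); print(t)
assert np.hypot(t[0]-.562,t[1]+.2585)<.02
pick(t[0],t[1]); 
h=insert()
p=env.grab_frame("side"); cv2.imwrite("pics/i1.png",cv2.resize(p["image"][110:260,190:390],None,fx=3,fy=3,interpolation=cv2.INTER_CUBIC))
E
```

```text
caps [[0.4424999952316284, -0.3555000126361847, 43.97809982299805], [0.5625, -0.257999986410141, 43.961299896240234], [0.4320000112056732, -0.24500000476837158, 43.409698486328125], [0.5584999918937683, -0.3709999918937683, 44.27159881591797]] net [([0.56, -0.253, 0.069], 0.69), ([0.49, -0.3, 0.017], 0.42), ([0.55, -0.366, 0.073], 0.24)]
(np.float32(0.5625), np.float32(-0.25800002), np.float32(43.961254))
pick hit False
t35.4 [ 0.5626 -0.2581  0.0361] [ 1.7999e+02 -1.0000e-02  0.0000e+00] [-0.9  -0.7   1.07] op 0.506 ff 20.0
t37.1 [ 0.5621 -0.2578  0.3188] [-1.7996e+02  1.2000e-01 -0.0000e+00] [-0.43  0.28 -1.14] op 0.501 ff 20.0
insert hit False
t40.5 [0.5519 0.0314 0.1859] [-1.8e+02 -1.0e-02 -6.1e+00] [ 1.12 -0.73 -1.07] op 0.501 ff 20.0
```

View pics/i1.png

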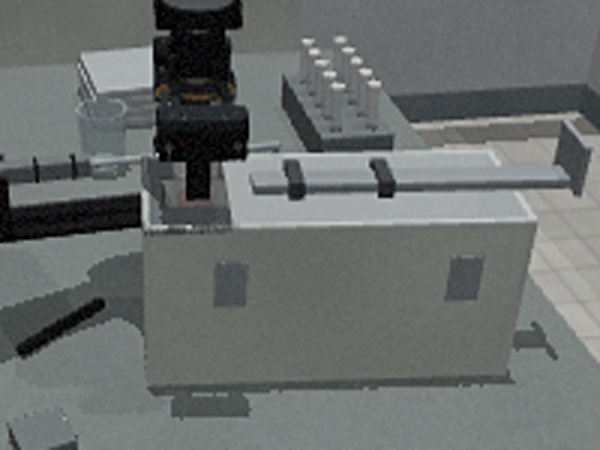

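The jar is in the mouth (fingers at about (200,185)) and the bolt is right back. I'll release it, check the result, then move on to the next jar.

```bash
python3 - <<'E'
from h import *
release(); st()
env.goto([.47,.031,.33],[180,0,YC]); env.dwell(.2)
p=env.grab_frame("wrist"); c=rect(p,M[0],M[1],.18,.08,.0004); cv2.imwrite("pics/m1.png",c)
print([(n,np.round(d["xyz"],3).tolist(),round(d["score"],2)) for n in("jar0_c","flap") for d in env.search_frame(p,n)])
o,p=jars()
E
```

```text
t41.5 [0.5517 0.0314 0.186 ] [-180.     0.    -6.1] [ 0.37  0.02 -0.11] op 0.619 ff 0.0
t42.5 [0.5511 0.0314 0.2989] [ 1.7998e+02  1.2000e-01 -6.1100e+00] [-0.88 -0.13  0.23] op 0.623 ff 0.0
[('flap', [0.552, 0.032, 0.171], 0.7)]
caps [[0.44200000166893005, -0.3544999957084656, 44.034000396728516], [0.5580000281333923, -0.37049999833106995, 44.36349868774414], [0.43149998784065247, -0.24650000035762787, 43.18659973144531], [0.6629999876022339, -0.4350000023841858, 41.280399322509766]] net []
```

View pics/m1.png

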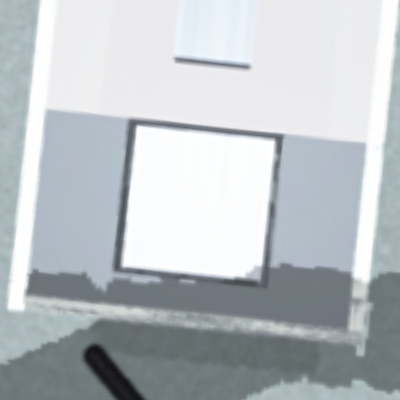

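The flap is closed and white, with the mouth centred at (198,203), matching the model. Doing the other three jars now, re-detecting before each.

```bash
python3 - <<'E'
from h import *
for k in range(3):
    o,p=jars()
    o=[a for a in o if np.hypot(a[0]-.663,a[1]+.435)>.03 and np.hypot(a[0]-.5,a[1]+.3)<.16]
    if len(o)!=3-k: cv2.imwrite(f"pics/bad{k}.png",p["image"]); print("count",len(o)); break
    t=min(o,key=lambda a:(a[1]<-.3,a[0])); pick(t[0],t[1])
    s=env.read_state()
    if abs(s["opening"]-.5)>.03 or s["finger_force"]<10: print("bad grasp"); break
    if insert(): print("hit"); break
    release()
    env.goto([.47,.031,.33],[180,0,YC]); env.dwell(.2)
    p=env.grab_frame("wrist"); c=rect(p,M[0],M[1],.18,.08,.0004); cv2.imwrite(f"pics/m{k+2}.png",c)
    ref=cv2.imread("pics/m1.png"); d=np.abs(c.astype(int)-ref)[150:250,150:250].mean(); print("flap diff",d)
    if d>20: break
E
```

```text
caps [[0.44200000166893005, -0.3544999957084656, 43.86199951171875], [0.4320000112056732, -0.2460000067949295, 42.972599029541016], [0.5565000176429749, -0.3709999918937683, 44.12089920043945], [0.6625000238418579, -0.4345000088214874, 41.7504997253418]] net []
pick hit False
t49.0 [ 0.4321 -0.246   0.0361] [ 1.7999e+02 -1.0000e-02  1.0000e-02] [ 0.41 -0.3   1.19] op 0.500 ff 20.0
t50.7 [ 0.4315 -0.2458  0.3189] [-1.7996e+02  1.2000e-01 -1.0000e-02] [ 0.44 -0.05 -1.33] op 0.496 ff 20.0
insert hit False
t54.1 [0.5519 0.0314 0.1859] [-1.8e+02 -1.0e-02 -6.1e+00] [ 2.22 -1.42 -1.88] op 0.501 ff 20.0
t55.2 [0.5517 0.0314 0.186 ] [180.    0.   -6.1] [-0.09 -0.4  -0.21] op 0.621 ff 0.0
flap diff 0.04493333333333333
caps [[0.5580000281333923, -0.3709999918937683, 44.21620178222656], [0.4429999887943268, -0.3540000021457672, 44.111000061035156]] net []
pick hit False
t62.1 [ 0.4431 -0.3541  0.0361] [ 1.7999e+02 -1.0000e-02  0.0000e+00] [0.37 0.02 0.52] op 0.497 ff 20.0
t63.8 [ 0.4426 -0.3537  0.3189] [-1.7993e+02  1.1000e-01 -0.0000e+00] [ 0.21  0.66 -0.64] op 0.503 ff 20.0
insert hit False
t67.5 [0.5519 0.0314 0.1858] [-1.8e+02 -1.0e-02 -6.1e+00] [ 1.89 -1.46 -0.91] op 0.502 ff 20.0
t68.6 [0.5517 0.0314 0.186 ] [180.    0.   -6.1] [ 0.66  0.55 -0.2 ] op 0.625 ff 0.0
flap diff 0.052866666666666666
caps [[0.5580000281333923, -0.3714999854564667, 44.269500732421875], [0.6635000109672546, -0.4345000088214874, 42.035099029541016]] net []
pick hit False
t75.6 [ 0.5581 -0.3715  0.0361] [ 1.7999e+02 -1.0000e-02  0.0000e+00] [0.39 0.07 1.01] op 0.501 ff 20.0
t77.3 [ 0.5577 -0.3713  0.3187] [-1.7994e+02  1.2000e-01 -0.0000e+00] [-0.43 -0.67 -0.76] op 0.493 ff 20.0
insert hit False
t81.1 [0.5518 0.0314 0.1859] [-1.8e+02 -1.0e-02 -6.1e+00] [ 2.93 -0.79 -1.22] op 0.498 ff 20.0
t82.1 [0.5517 0.0314 0.186 ] [180.    0.   -6.1] [0.83 0.13 0.5 ] op 0.623 ff 0.0
flap diff 0.0596
```

```bash
python3 - <<'E'
from h import *
env.goto([*G[:2],.25],[180,0,GY]); env.gripper_to(.7); env.dwell(.1)
print(env.move_straight(G,rotation=[180,0,GY],rate=.08,force_limit=15))
env.gripper_to(0,40); st()
env.move_straight([*G[:2],.32],rate=.15)
env.goto(tiptcp(.2,.30),[180,0,YC])
env.move_straight(tiptcp(.262,.30),rotation=[180,0,YC]); env.dwell(.2); st()
print(env.move_straight(tiptcp(.262,.205),rate=.08,force_limit=8)); st()
print(env.move_straight(tiptcp(.168,.205),rate=.06,force_limit=20)); st()
print(env.move_straight(tiptcp(.154,.205),rate=.03,force_limit=10)); st()
env.dwell(.4)
env.move_straight(tiptcp(.18,.205),rotation=[180,0,YC],rate=.06)
env.move_straight(tiptcp(.19,.30),rate=.1); st()
p=env.grab_frame("scene"); cv2.imwrite("pics/s5.png",cv2.resize(p["image"][150:324,220:420],None,fx=3,fy=3,interpolation=cv2.INTER_CUBIC))
for j in (0,.01):
    h=[np.array([*chest(.152+j,dy),.232]) for dy in(-.03,.03)]
    print("handle proj",((proj(p,h)-[220,150])*3).round(0).tolist())
E
```

```text
False
t88.7 [0.426 0.294 0.056] [180.     0.     3.99] [ 0.04  0.66 -0.51] op 0.248 ff 40.0
t92.6 [0.6644 0.0196 0.3368] [-1.7998e+02 -4.0000e-02 -6.0600e+00] [ 1.2   0.31 -2.33] op 0.246 ff 40.0
False
t93.9 [0.6655 0.0193 0.2418] [-1.7998e+02 -9.0000e-02 -6.0900e+00] [-0.43  0.97 -2.25] op 0.249 ff 40.0
False
t95.6 [0.5714 0.0292 0.2407] [ 1.7998e+02  6.0000e-02 -6.1100e+00] [ 0.55  0.64 -2.76] op 0.251 ff 40.0
True
t96.0 [0.563  0.0309 0.2409] [-179.89   -0.35   -6.1 ] [ 1.73 -0.39 -3.66] op 0.251 ff 40.0
t98.0 [0.593  0.027  0.3351] [ 1.7998e+02  1.1000e-01 -6.1000e+00] [ 0.02 -0.4  -2.2 ] op 0.249 ff 40.0
handle proj [[190.0, 355.0], [267.0, 340.0]]
handle proj [[193.0, 367.0], [270.0, 352.0]]
```

View pics/s5.png

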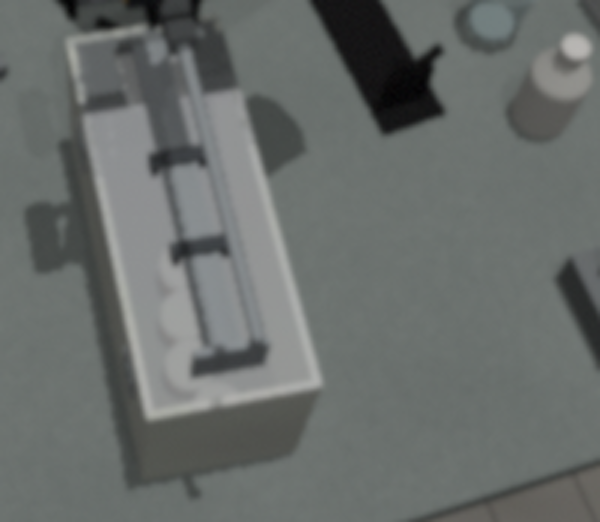

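The handle is at (193,360)–(268,345), and the pull ended on a hard stop at about 0, so the bolt is home. The jars show inside the chest. Racking the rod and checking.

```bash
python3 - <<'E'
from h import *
rack(); st()
env.goto([.40,.12,.5],[180,0,0]); env.dwell(.3)
p=env.grab_frame("wrist"); a=rect(p,.6,.16,.09,.24,.00085)[:,:400]
c=rect(p,M[0]+.05,M[1],.19,.1,.0005)
b=np.zeros((564,400,3),np.uint8); b[:400]=c
cv2.imwrite("pics/f.png",np.hstack([a,b]))
p=env.grab_frame("scene"); print([(n,np.round(d["xyz"],3).tolist(),round(d["score"],2)) for n in("rod_grip","bolt","beaker","wash_bottle") for d in env.search_frame(p,n)[:1]])
E
```

```text
hit False
t102.4 [0.4261 0.2941 0.0564] [-1.7999e+02 -1.0000e-02  4.0000e+00] [ 0.28  0.24 -2.6 ] op 0.247 ff 40.0
t106.0 [0.4257 0.2937 0.2492] [1.7994e+02 7.0000e-02 3.9900e+00] [ 0.23 -1.12 -0.02] op 0.803 ff 0.0
[('rod_grip', [0.462, 0.296, 0.083], 0.64), ('bolt', [0.71, 0.011, 0.188], 0.88), ('wash_bottle', [0.623, 0.418, 0.079], 0.92)]
```

View pics/f.png

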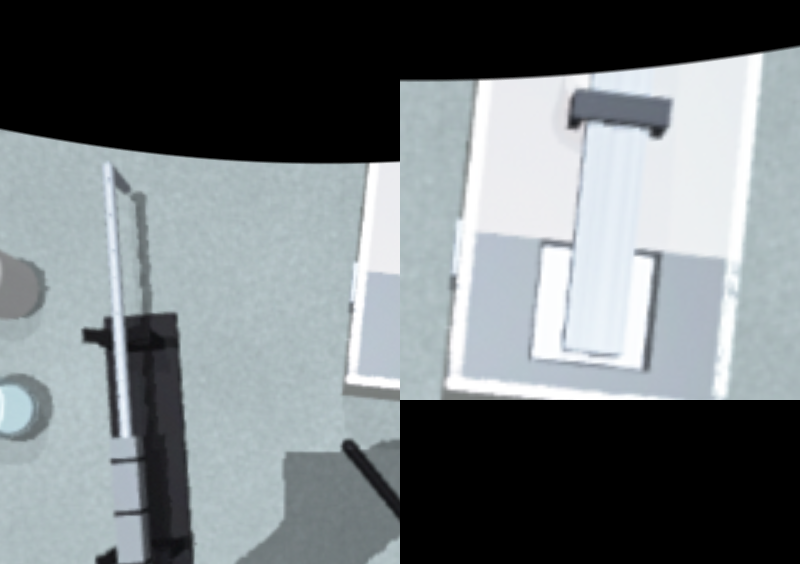

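The rod lies in its cradle (shaft (108,165)→(125,437)), the flap is closed and the bolt bars the mouth, its near end at (595,353). Handing in.

```bash
python3 -c "
from h import *
print(env.close_job())"
```

```text
the job is handed in; nothing more can be done
None
```

The job is handed in, with no verdict returned: all four jars are in the chest, the flap is closed, the bolt is home and the rod is back in its cradle, at about 106 s of the 210 s allowed.

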